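# Clamp the electrode and hold the spark gap open at the mark

### The job

Set up the sphere gap on the test table: first turn the chuck's knurled sleeve clockwise (seen from above) until the jaws clamp the loose ball-headed electrode tight, without moving the carriage. Then pull the spring-return carriage out by its bar handle until its pointer stands opposite the clip on the scale bar, and keep it there: finish while still holding the handle. Leave the electrode upright in the chuck, and leave the meter, screwdriver and bottle alone.

Things in the scene. Friction and masses are not known exactly. Their poses are not given: they have to be found in the camera images.
- bed: fixed grey bed of the sphere gap, 360 x 100 mm, carrying the carriage and a black scale bar on its +y side; -x is the level direction in which the carriage is pulled out, z up; origin on the table, 40 mm along -x from the chuck axis with the carriage home. A fixed brass ball on a white post (30 mm across, top 108 mm high) stands 95 mm from the chuck axis along +x when home
- chuck (a point): point on the upright axis of the chuck on the carriage, 75 mm above the table, the height to grip the sleeve: a knurled steel ring, 52 mm across, 59 to 89 mm above the table, open in the middle, where the electrode stands, its top 107 mm above the table. Its axes are the carriage's: -x is the pull direction, +y the side of the scale bar, z up
- sleeve (a joint): turn of the chuck sleeve, rad, 0 to 1.02 (end stop), growing clockwise seen from above; starts between 0 and 0.3 (jaws open). The three jaws move in together by 6 mm per rad, touch the electrode at about 0.83 and squeeze beyond that; properly tight at 0.95 or more. It turns stiffly (0.35 Nm, 0.8 Nm when tight), springs back up to 0.1 when let go, and stays clamped
- jaw_1: one of three dark steel jaws inside the sleeve, 8 mm wide, 24 mm tall (61 to 85 mm above the table), closing on the electrode; origin at the foot of its inner face
- electrode_mid (a point): centre, half-way up, of the loose brass electrode: round shank 14 mm across, 30 mm tall, with a 21 mm ball head on top, 49 mm tall in all; stands upright on the chuck's seat 58 mm above the table, within 2.5 mm of the chuck axis; its z axis is the electrode's
- handle: pull handle on the carriage, 112 mm along -x from the chuck axis: level black round grip, 14 mm across, 60 mm long, lying along the carriage's y axis between two thin legs 72 mm apart; origin at its middle, 84 mm above the table. The carriage's top beneath is 38 mm above the table. It slides out up to 75 mm; the spring pulls it home with 5 N at home, 10 N at 50 mm
- pointer (a point): tip of the small flat steel pointer on the carriage's side, over the scale bar, 31 mm above the table; moves with the carriage
- mark_mid (a point): the mark: middle of the near face of the aluminium clip on the scale bar (clip 10 mm wide along the slide), 31 mm above the table, same axes as the bed: its -x is the pull direction. It starts 25 to 50 mm out along -x from the pointer's tip and is fixed; 2 mm sideways of the pointer's path
- meter: bystander: loose grey hand meter, 85 x 160 x 36 mm, lying flat; origin under its centre
- screwdriver: bystander: loose screwdriver lying on the table
- bottle: bystander: loose clear water bottle, 60 mm across, 190 mm tall; origin under its centre

How it is judged:
On the way, in this order (a step that is already met when the one before it is completed fails the run):
1. the jaws clamp the electrode, the carriage still home (contact force between jaw_1 and anything else above 5 N and value of joint sleeve above 0.8 rad and distance of pointer from where it was at the start of the episode below 0.015 m), for 0.2 s.
2. the carriage is pulled out by its handle to the mark (x of pointer in the frame of mark_mid between -0.005 and 0.005 m and contact force between the fingers and handle above 3 N), for 0.5 s.
At the end, for the whole second after the job is handed in: The robot is still holding the bar handle (over 3 N between fingers and handle), the pointer's tip is within 5 mm of the middle of the clip along the slide (opposite the 10 mm clip), the electrode is still clamped by the jaws (over 4 N on a jaw), centred within 4 mm and upright within 0.12 rad (all of step 2 and contact force between jaw_1 and anything else above 4 N and value of joint sleeve above 0.8 rad and horizontal distance between electrode_mid and chuck below 0.004 m and angle between electrode_mid's own z axis and vertical below 0.12 rad); the arm keeps its last pose, push and grip.
It fails at once if the carriage is moved more than 15 mm before the electrode is clamped (distance of pointer from where it was at the start of the episode above 0.015 m and value of joint sleeve below 0.8 rad).
It fails at once if the meter, screwdriver or bottle is moved more than 30 mm (distance of any of meter, screwdriver, bottle from where it was at the start of the episode above 0.03 m).
It also fails if it takes over 54 s, if anything falls off the work surface, if the arm or the gripper's body presses on something with over 40 N, if the wrist force passes 120 N, or if a joint passes its speed limit or range.

### The arm

A 6-joint arm with a two-finger parallel gripper is mounted at the origin on the work surface. World frame = base frame: x ahead of the robot, y to its left, z up, the work surface at z = 0. Lengths are in m, angles in rad, forces in N, time in s.
With the tool pointing down it reaches from about 0.35 to 0.975 m from the base axis. Payload 4.9 kg.
Tool frame: the origin (TCP) lies midway between the tips of the shut fingers; the grasp point (between the pads) lies 19 mm behind it; x points along the fingers, z is the direction in which the jaws open and shut, and the axes are right-handed (so a half turn about x gives the same grasp; the last joint's range is limited). The gripper opens to 85 mm and grips with 20 to 120 N. Pads are 22 mm wide; open, the fingers measure 114 mm over their backs; the gripper's body (76 mm by 85 mm) begins 54 mm behind the grasp point. The pads swing forward as they close: fully open they stand 13 mm farther back than shut.
Start: joints at [1.204, 0.053, 1.613, -0, 1.476, -0.119], TCP at [0.153, 0.606, 0.231] pointing down, gripper open.
Joint ranges: [-3.01, 3.01], [-1.01, 2.22], [0.06, 2.58], [-1.02, 4.17], [0.09, 2.62], [-3.14, 3.14]. Speed limits (rad/s): [2.57, 2.57, 3.14, 3.14, 3.14, 3.14].

### API

Orientations are given as a unit quaternion [w, x, y, z].
In Python, from plant import state, cams, workorder, nets gives the robot as it stands.
- The arm moves only by the tool play_rows, never from a script. Its argument "motion" is a list of rows, each a list of 3 entries, a list of its own where there are three numbers: the closure, from -1 (fully open) to 1 (shut), then the shift along the world's x, y, z in m, then the turn about the world's z in rad. A call has 1 to 5 rows; each row is the pose to reach, as a shift and turn from the pose commanded when the call began; what a row does not reach only later rows make up. A row lasts 1/10 s, in which the tool goes at most 50 mm and 8.59 degrees, less where a joint would pass 70% of its speed; a pose out of reach is approached as far as the arm can. A call with a gripper value outside its range is refused whole. The fingers move at their own pace and stop on an object; the grip force is fixed at half the most. Time passes only in rows, so rows that repeat a pose let the fingers close. It gives the time, the measured TCP pose, the force and the opening at its end, in the units of the state.
- state(): the state, without advancing time (a new reading comes with each control period).
- cams.grab_frame(name): name is "side" or "top"; returns (picture, depth): 480x640x3 uint8, red, green, blue; 480x640 float32, m along the optical axis (not along the pixel's ray), 0 where there is no reading.
- cams.camera_info(name): a dict with "K" (3x3 intrinsics, pixels), "k1" (the pictures are not rectified: a ray, as slopes to the right and down, at radius r is drawn at 1 + k1 r^2 times it, then the intrinsics apply), "rvec" (rotation vector, rad) and "tvec" (3), from world to camera coordinates, as OpenCV has them. Camera axes: x right, y down, z forward; pixel columns grow to the right and rows downward; lengths in m; the calibration is good to about 2 mm. A picture is of the moment at which its call begins. camera_info takes no time and is no camera call.
- workorder.job_done(): hands the job in, once; it reports no verdict.
Trained networks look in the newest picture that a camera, given by its name, has taken for a name from the list of things; names that differ only in an ending like _2 or _b are one class to them, and where a whole thing is asked for, a point or a joint stands for the part that bears it (a point fixed in the world has none). Each returns a list of dicts, best first, with "score" (0 to 1); they miss things now and then, are a little off and sometimes report something else, mostly with a low value. They report only what shows in the picture. A call takes as long as a camera call.
- nets.recognise(camera, target): "at" ([x, y, z] in m, in world coordinates, good to about 4 mm: the middle of the surface that is visible of it).
- nets.landmark_of(camera, target): "at" ([x, y, z] in m, in world coordinates, good to about 4 mm: a listed point, or the origin of a listed thing).
The state is a dict: "time": time; "joint_pos": joint angles; "joint_vel": joint speeds; "joint_efforts": joint torques, N m; "tool_pos": TCP position; "tool_rot": TCP orientation; "contact_force": force on the tool from outside, world axes, zero at the start; "ft_torque": the same for the moment, N m; "gripper_width": opening from 0.0 (shut) to 1.0 (fully open).
Only numpy, scipy, OpenCV 4.12 (cv2) and the standard library are available. Lean on these libraries where they do the work, as an engineer would, in place of code of your own. Each camera call takes 0.05 s, during which the arm holds its last target.

## Working session

There is one attempt and no reset: what is moved stays moved. The work goes in short steps, Python scripts to look and compute and a tool call to move; the robot and the scene stay as the last step left them, time stands still between calls to the robot, and variables do not carry over. Pictures are saved under pics/ and viewed, and the job is handed in when it is done.

Besides the shell and the picture viewer there is one more tool, called as name(argument=value, ...), one argument or row to a line, values as JSON. play_rows: Moves the arm, as the interface text tells. Its arguments: {"type":"object","properties":{"motion":{"type":"array","items":{"type":"array"}}},"required":["motion"]}

```bash
ls; mkdir -p pics
python3 - <<'E'
from plant import state,cams,nets
import cv2,numpy as np
s=state();print({k:np.round(v,3) for k,v in s.items()})
for c in("top","side"):
    p,d=cams.grab_frame(c);cv2.imwrite(f"pics/{c}0.png",p[:,:,::-1]);np.save(f"pics/{c}0.npy",d)
    i=cams.camera_info(c);R=cv2.Rodrigues(np.array(i["rvec"]))[0];print(c,np.round(-R.T@np.array(i["tvec"]).ravel(),3),i["K"],i["k1"])
    for t in("chuck","bed","handle","pointer","mark_mid","electrode_mid","jaw_1"):
        print(c,t,[(np.round(r["at"],4),round(r["score"],2)) for r in nets.landmark_of(c,t)[:3]])
E
```

```text
pics
{'time': np.float64(0.0), 'joint_pos': array([ 1.204,  0.053,  1.614, -0.   ,  1.476, -0.119]), 'joint_vel': array([-0.001,  0.   ,  0.002,  0.001,  0.001, -0.002]), 'joint_efforts': array([ 0.0000e+00, -3.9370e+01, -3.7016e+01, -0.0000e+00,  7.0000e-03,
        0.0000e+00]), 'tool_pos': array([0.153, 0.605, 0.23 ]), 'tool_rot': array([ 0.557, -0.435,  0.559,  0.434]), 'contact_force': array([-0.349, -0.44 , -0.431]), 'ft_torque': array([-0.009, -0.045, -0.032]), 'gripper_width': np.float64(0.995)}
top [ 0.372 -0.031  1.095] [[581.92542813   0.         328.58120667]
 [  0.         581.92542813 245.36618891]
 [  0.           0.           1.        ]] -0.1162325397265981
top chuck [(array([ 0.6349, -0.1193,  0.0717]), 0.76)]
top bed [(array([ 0.6028, -0.1111, -0.0016]), 0.67)]
top handle [(array([ 0.532 , -0.0967,  0.0831]), 0.64)]
top pointer [(array([ 0.6299, -0.061 ,  0.0285]), 0.88)]
top mark_mid [(array([ 0.5892, -0.0445,  0.0276]), 0.54)]
top electrode_mid [(array([ 0.641 , -0.1205,  0.0829]), 0.47)]
top jaw_1 [(array([ 0.6522, -0.1115,  0.0611]), 0.47)]
side [ 0.188 -0.643  0.611] [[438.3646563    0.         320.20346215]
 [  0.         438.3646563  247.53880105]
 [  0.           0.           1.        ]] -0.03404149581152503
side chuck [(array([ 0.6402, -0.1233,  0.0732]), 0.69)]
side bed [(array([ 0.6033, -0.1121, -0.    ]), 0.87)]
side handle [(array([ 0.5317, -0.0953,  0.0827]), 0.72), (array([ 0.5309, -0.399 ,  0.0006]), 0.49)]
side pointer [(array([ 0.6285, -0.058 ,  0.0329]), 0.79)]
side mark_mid [(array([ 0.5313, -0.3967, -0.0006]), 0.72), (array([ 0.5893, -0.0446,  0.0322]), 0.43)]
side electrode_mid [(array([ 0.6436, -0.1225,  0.0805]), 0.45), (array([ 0.6435, -0.1222,  0.0732]), 0.28)]
side jaw_1 []
```

View pics/top0.png

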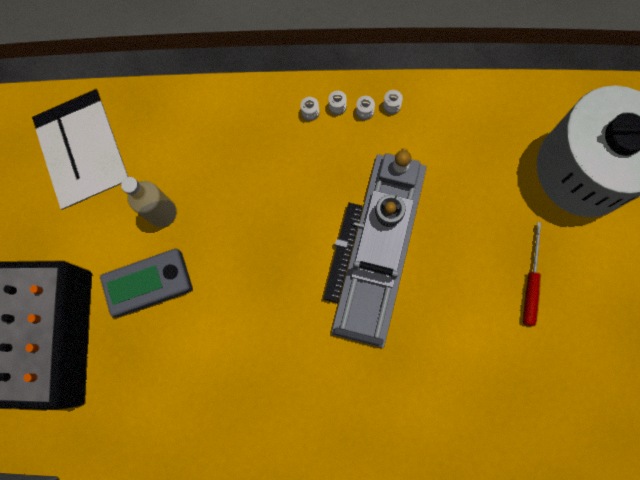

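View pics/side0.png

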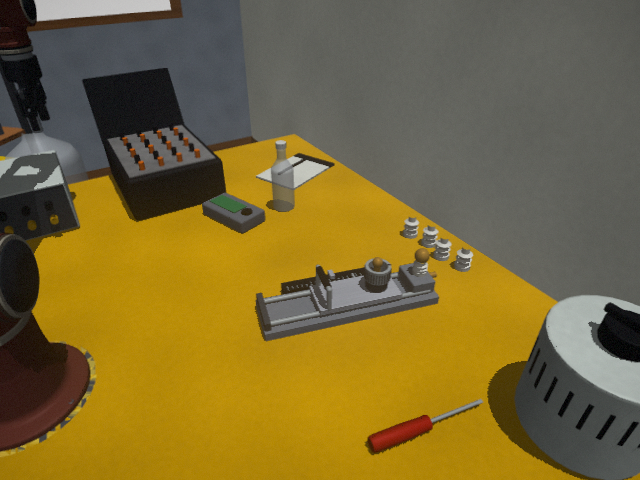

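Top view: chuck at about (391,209), handle bar at (377,268), pointer near (358,224), clip at (341,244), fixed ball at (403,158). I'll refine the geometry next.

```bash
cat > h.py <<'E'
from plant import state,cams,nets
import cv2,numpy as np
from scipy.spatial.transform import Rotation as Ro
def cam(c):
    i=cams.camera_info(c);R=cv2.Rodrigues(np.array(i["rvec"]))[0];return np.array(i["K"]),i["k1"],R,np.array(i["tvec"]).ravel()
def proj(c,P):
    K,k,R,t=cam(c);q=np.atleast_2d(P)@R.T+t;s=q[:,:2]/q[:,2:];s=s*(1+k*(s**2).sum(1,keepdims=True));return s*K[0,0]+K[:2,2]
def onplane(c,uv,z):
    K,k,R,t=cam(c);m=(np.atleast_2d(uv)-K[:2,2])/K[0,0];s=m.copy()
    for _ in range(20): s=m/(1+k*(s**2).sum(1,keepdims=True))
    d=np.c_[s,np.ones(len(s))]@R;C=-R.T@t
    return C+d*((z-C[2])/d[:,2:])
def rot(): 
    s=state();w,x,y,z=s["tool_rot"];return Ro.from_quat([x,y,z,w]).as_matrix()
E
python3 - <<'E'
from h import *
print(rot().round(3))
p=cv2.imread("pics/top0.png")
z=cv2.resize(p[140:350,310:440],None,fx=4,fy=4,interpolation=cv2.INTER_CUBIC)[:,:]
cv2.imwrite("pics/z1.png",z[:600]);cv2.imwrite("pics/z2.png",z[240:])
p=cv2.imread("pics/side0.png")
cv2.imwrite("pics/z3.png",cv2.resize(p[240:340,250:446],None,fx=4,fy=4,interpolation=cv2.INTER_CUBIC))
E
```

```text
[[ 0.    -0.969  0.245]
 [-0.     0.245  0.969]
 [-1.    -0.     0.   ]]
```

View pics/z1.png

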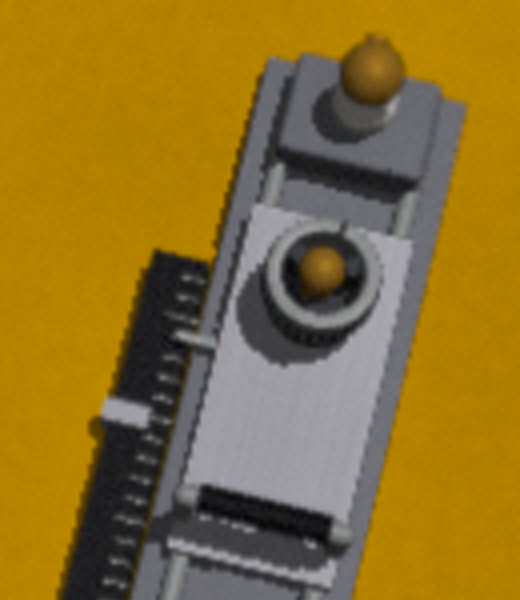

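View pics/z2.png

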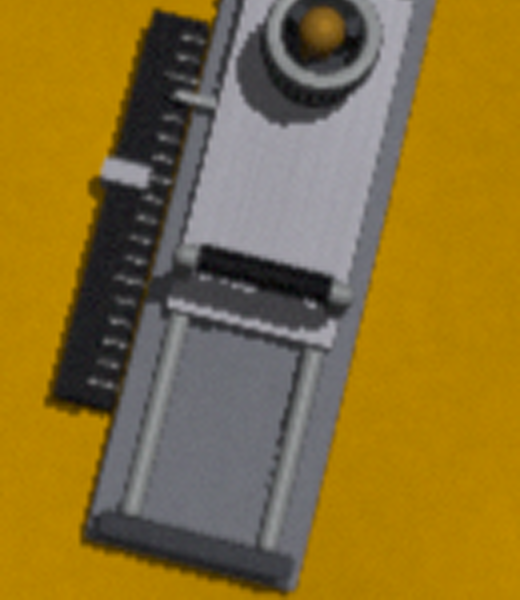

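View pics/z3.png

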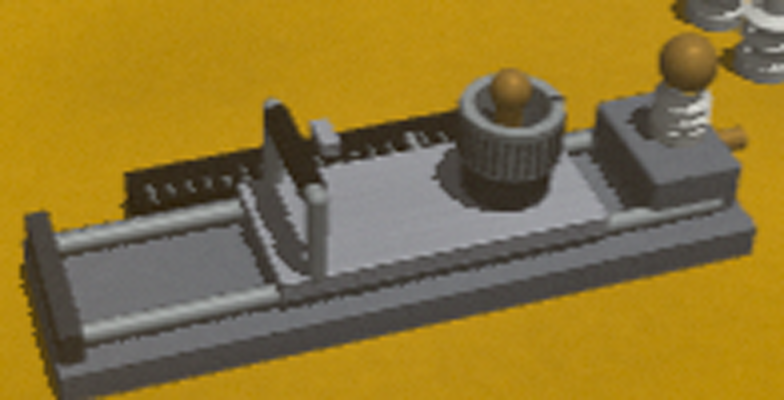

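Run:
```python
from h import *
def f(n,u,v,z):
    P=onplane("top",[[310+u/4-.375,140+v/4-.375]],z)[0];print(n,P.round(4));return P
c=f("chuck",322,273,.089)
a=f("legL",187,495,.091);b=f("legR",340,533,.091);h=(a+b)/2
print("h",h, np.hypot(*(c-h)[:2]),np.hypot(*(a-b)[:2]),"yaw c-h",np.degrees(np.arctan2(*(c-h)[1::-1])),"yaw ab",np.degrees(np.arctan2(*(a-b)[1::-1]))-90)
p=f("ptr",175,336,.031);m=f("clip",150,413,.033)
q=[f("bed",*x,.015) for x in((268,60),(465,103),(83,780),(297,830))]
for i,j in((0,2),(1,3)):print(np.degrees(np.arctan2(*(q[i]-q[j])[1::-1])))
f("ball",373,70,.093)
for y in(-13,-12.5):
    d=np.array([np.cos(np.radians(y)),np.sin(np.radians(y))]);print((p-m)[:2]@d)
# side projection check
for n,P in(("chucktop",[*c[:2],.089]),("h",[*h[:2],.084])):
    print(n,(proj("side",P)-[250,240])*4)
ch=[]
for k in range(3):
  for cn in("top","side"):
    cams.grab_frame(cn)
    print(cn,[[r["at"].round(4).tolist() if hasattr(r["at"],"round") else r["at"] for r in nets.landmark_of(cn,t)[:1]] for t in("chuck","handle")])
```

```text
chuck [ 0.6434 -0.1232  0.089 ]
legL [ 0.5434 -0.0609  0.091 ]
legR [ 0.5256 -0.1272  0.091 ]
h [ 0.53448298 -0.09404399  0.091     ] 0.1127562069603297 0.06870065174150161 yaw c-h -14.994667357733768 yaw ab -14.960165854155932
ptr [ 0.6294 -0.0585  0.031 ]
clip [ 0.5922 -0.0461  0.033 ]
bed [ 0.7718 -0.1072  0.015 ]
bed [ 0.7483 -0.2028  0.015 ]
bed [ 0.4238 -0.0128  0.015 ]
bed [ 0.3997 -0.1107  0.015 ]
-15.174191402654232
-14.796352428975345
ball [ 0.7375 -0.1492  0.093 ]
0.03902832176309208
0.03899456880207861
chucktop [[511.8496573  101.77781601]]
h [[291.6877535  151.52374784]]
top [[[0.6357, -0.1233, 0.0728]], [[0.5341, -0.0975, 0.0835]]]
side [[[0.644, -0.122, 0.0751]], [[0.531, -0.0967, 0.0832]]]
top [[[0.6397, -0.1201, 0.0751]], [[0.5339, -0.0948, 0.0806]]]
side [[[0.6432, -0.1227, 0.0735]], [[0.5331, -0.0944, 0.0824]]]
top [[[0.633, -0.1228, 0.0724]], [[0.5336, -0.0958, 0.0826]]]
side [[[0.645, -0.1222, 0.0768]], [[0.5346, -0.0949, 0.0845]]]
```

play_rows(
  motion=[
    [-1,[0.027,-0.04,0.002],0.14],
    [-1,[0.054,-0.08,0.004],0.28],
    [-1,[0.081,-0.12,0.006],0.42],
    [-1,[0.108,-0.16,0.008],0.56],
    [-1,[0.135,-0.2,0.01],0.7],
  ],
)

```text
time: 2.2
tool_pos: [0.2868, 0.4079, 0.2414]
tool_rot: [-0.377, 0.598, -0.377, -0.598]
contact_force: [0.7, -0.3, 0.6]
gripper_width: 1.004
```

play_rows(
  motion=[
    [-1,[0.027,-0.04,0],0],
    [-1,[0.054,-0.08,0],0],
    [-1,[0.081,-0.12,0],0],
    [-1,[0.108,-0.16,0],0],
    [-1,[0.135,-0.2,0],0],
  ],
)

```text
time: 2.7
tool_pos: [0.4219, 0.2077, 0.2415]
tool_rot: [-0.379, 0.597, -0.378, -0.597]
contact_force: [0.9, 0.2, -0.0]
gripper_width: 0.999
```

play_rows(
  motion=[
    [-1,[0.027,-0.04,0],0],
    [-1,[0.054,-0.08,0],0],
    [-1,[0.081,-0.12,0],0],
    [-1,[0.108,-0.16,0],0],
    [-1,[0.135,-0.2,0],0],
  ],
)

```text
time: 3.2
tool_pos: [0.557, 0.0075, 0.2414]
tool_rot: [-0.379, 0.597, -0.379, -0.597]
contact_force: [1.4, 0.7, -0.0]
gripper_width: 1.001
```

Run:
```python
from h import *
s=state();print(s["time"],s["tool_pos"],s["joint_pos"],s["contact_force"]);R=rot();print(R.round(3),np.degrees(np.arctan2(R[1,2],R[0,2])))
```

```text
3.2 [0.55701101 0.00747702 0.2414128 ] [-1.20266147e-01 -1.15711404e-01  1.76068468e+00  1.83732021e-04
  1.49594253e+00 -2.13064303e+00] [ 1.43036343  0.7086458  -0.0112965 ]
[[ 0.001 -0.905 -0.426]
 [ 0.    -0.426  0.905]
 [-1.    -0.001 -0.   ]] 115.18532276734747
```

play_rows(
  motion=[
    [-1,[0.026,-0.04,0],0],
    [-1,[0.052,-0.08,0],0],
    [-1,[0.08,-0.12,0],0],
    [-1,[0.086,-0.1305,-0.03],0],
    [-1,[0.086,-0.1305,-0.06],0],
  ],
)

```text
time: 3.7
tool_pos: [0.6439, -0.1239, 0.1817]
tool_rot: [-0.38, 0.598, -0.38, -0.595]
contact_force: [0.1, 0.7, -0.6]
gripper_width: 1.003
```

Run:
```python
from h import *
s=state();print(s["time"],s["tool_pos"])
for c in("top","side"):
    p,d=cams.grab_frame(c);cv2.imwrite(f"pics/{c}1.png",p[:,:,::-1])
p=cv2.imread("pics/side1.png");a=cv2.resize(p[170:340,250:446],None,fx=3,fy=3,interpolation=cv2.INTER_CUBIC);cv2.imwrite("pics/z4.png",a)
p=cv2.imread("pics/top1.png");a=cv2.resize(p[130:300,310:480],None,fx=3,fy=3,interpolation=cv2.INTER_CUBIC);cv2.imwrite("pics/z5.png",a)
print(state()["tool_pos"],state()["contact_force"])
```

```text
3.7 [ 0.64389766 -0.12390337  0.18165069]
[ 0.63919202 -0.12085246  0.17510508] [-1.02460357 -0.10215187 -1.46847879]
```

View pics/z4.png

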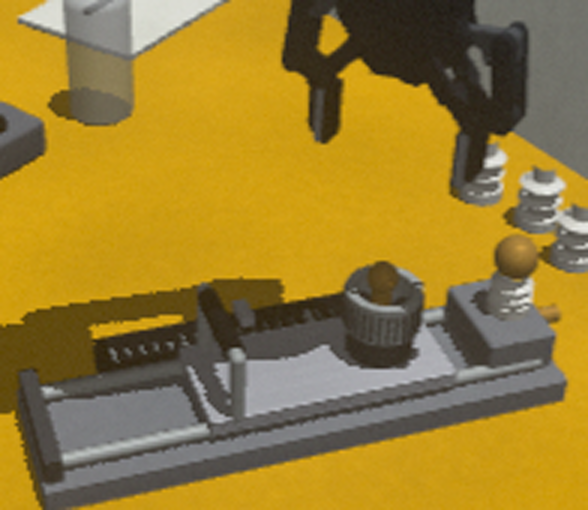

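View pics/z5.png

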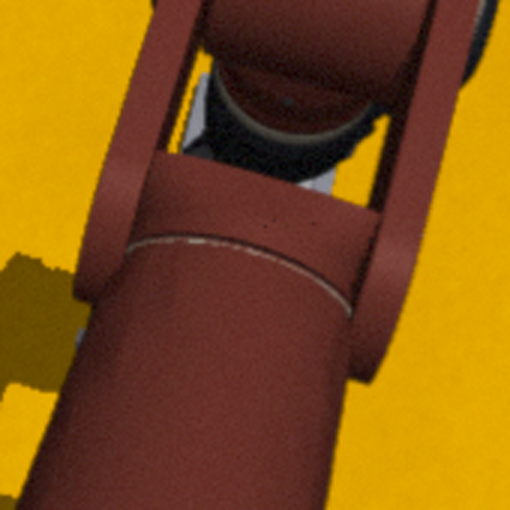

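play_rows(
  motion=[
    [-1,[0,0,0],0],
    [-1,[0,0,0],0],
    [-1,[0,0,0],0],
  ],
)

```text
time: 4.1
tool_pos: [0.6432, -0.1209, 0.184]
tool_rot: [-0.379, 0.599, -0.378, -0.596]
contact_force: [0.0, -0.2, 0.4]
gripper_width: 1.001
```

play_rows(
  motion=[
    [-1,[0,-0.001,-0.03],0],
    [-1,[0,-0.001,-0.06],0],
    [-1,[0,-0.001,-0.08],0],
    [-1,[0,-0.001,-0.08],0],
    [-1,[0,-0.001,-0.08],0],
  ],
)

```text
time: 4.6
tool_pos: [0.6428, -0.122, 0.1026]
tool_rot: [-0.379, 0.598, -0.379, -0.597]
contact_force: [-0.0, -0.0, 0.2]
gripper_width: 0.998
```

Run:
```python
from h import *
for k in range(3):
    p,d=cams.grab_frame("side");s=state();print(s["tool_pos"],s["contact_force"])
p=p[:,:,::-1];a=cv2.resize(p[170:340,250:446],None,fx=3,fy=3,interpolation=cv2.INTER_CUBIC);cv2.imwrite("pics/z6.png",a)
```

```text
[ 0.64344763 -0.1222699   0.10362686] [1.22691736 0.017529   0.50969599]
[ 0.64372775 -0.12240022  0.10402627] [ 0.31058339 -1.04387013  1.45443111]
[ 0.64369537 -0.1224279   0.10399189] [0.06940092 0.4451568  1.11825715]
```

View pics/z6.png

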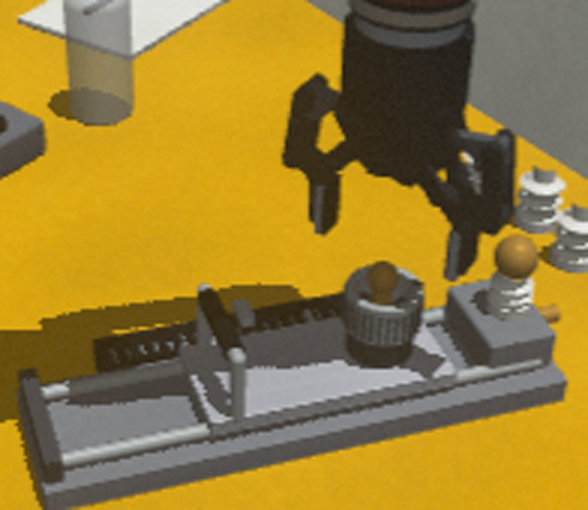

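play_rows(
  motion=[
    [-1,[0,-0.0005,-0.015],0],
    [-1,[-0.0005,-0.0005,-0.03],0],
    [-1,[-0.0005,-0.0005,-0.045],0],
    [-1,[-0.0005,-0.0005,-0.051],0],
    [-1,[-0.0005,-0.0005,-0.051],0],
  ],
)

```text
time: 5.25
tool_pos: [0.64, -0.1221, 0.0475]
tool_rot: [0.378, -0.596, 0.379, 0.599]
contact_force: [-0.5, -1.1, 0.4]
gripper_width: 1.006
```

play_rows(
  motion=[
    [-0.6,[0,0,0],0],
    [-0.3,[0,0,0],0],
    [-0.2,[0,0,0],0],
    [-0.2,[0,0,0],0],
  ],
)

```text
time: 5.65
tool_pos: [0.6424, -0.1229, 0.0512]
tool_rot: [-0.379, 0.598, -0.379, -0.596]
contact_force: [0.5, 0.3, 1.7]
gripper_width: 0.603
```

play_rows(
  motion=[
    [-0.3,[0,0,0],0],
    [0.0,[0,0,0],0],
    [0.5,[0,0,0],0],
    [1,[0,0,0],0],
    [1,[0,0,0],0],
  ],
)

```text
time: 6.15
tool_pos: [0.6421, -0.123, 0.0509]
tool_rot: [-0.379, 0.598, -0.379, -0.597]
contact_force: [-1.1, -1.5, 5.9]
gripper_width: 0.589
```

Run:
```python
from h import *
for k in range(2):
    p,d=cams.grab_frame("side");s=state();print(s["time"],s["tool_pos"],s["contact_force"],s["ft_torque"],s["gripper_width"])
p=p[:,:,::-1];a=cv2.resize(p[170:340,250:446],None,fx=4,fy=4,interpolation=cv2.INTER_CUBIC)[:600];cv2.imwrite("pics/z7.png",a)
```

```text
6.2 [ 0.64208541 -0.12301002  0.05097199] [-0.72383887 -1.88921513  5.12714979] [-0.50993196  0.11549051  0.26689884] 0.588226520859525
6.25 [ 0.64204768 -0.12298885  0.05093538] [-0.6225307  -2.00247668  5.26975869] [-0.42060087  0.16884438  0.27235086] 0.5867990897408629
```

View pics/z7.png

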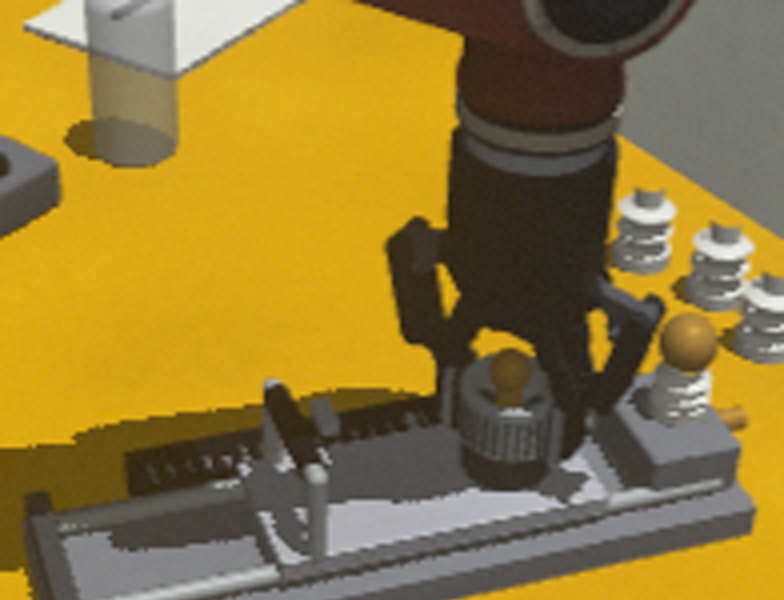

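play_rows(
  motion=[
    [1,[0,0,0],-0.08],
    [1,[0,0,0],-0.16],
    [1,[0,0,0],-0.24],
    [1,[0,0,0],-0.32],
    [1,[0,0,0],-0.4],
  ],
)

```text
time: 6.75
tool_pos: [0.642, -0.1228, 0.051]
tool_rot: [-0.491, 0.51, -0.491, -0.509]
contact_force: [-2.3, -0.5, 5.6]
gripper_width: 0.587
```

Run:
```python
from h import *
s=state();R=rot();print(s["time"],s["tool_pos"],s["contact_force"],s["ft_torque"],s["gripper_width"],np.degrees(np.arctan2(R[1,2],R[0,2])))
```

```text
6.75 [ 0.64200955 -0.12283783  0.05095765] [-2.28991035 -0.50323721  5.59232765] [-0.30649982  0.2081372   0.43115901] 0.5873453438734246 92.14169943781376
```

play_rows(
  motion=[
    [1,[0,0,0],-0.08],
    [1,[0,0,0],-0.16],
    [1,[0,0,0],-0.24],
    [1,[0,0,0],-0.32],
    [1,[0,0,0],-0.4],
  ],
)

```text
time: 7.25
tool_pos: [0.642, -0.1226, 0.051]
tool_rot: [0.582, -0.402, 0.582, 0.402]
contact_force: [-0.6, -1.0, 5.5]
gripper_width: 0.588
```

Run:
```python
from h import *
p,d=cams.grab_frame("side");p=p[:,:,::-1];a=cv2.resize(p[200:340,250:446],None,fx=4,fy=4,interpolation=cv2.INTER_CUBIC)[:600];cv2.imwrite("pics/z8.png",a)
s=state();R=rot();print(s["time"],s["tool_pos"],s["contact_force"],s["ft_torque"],s["gripper_width"],np.degrees(np.arctan2(R[1,2],R[0,2])))
```

```text
7.3 [ 0.64202936 -0.12264949  0.05094376] [-1.4881775  -0.64431251  6.20137002] [-0.297047    0.3153546   0.17800945] 0.5920987027496457 69.13655172585892
```

View pics/z8.png

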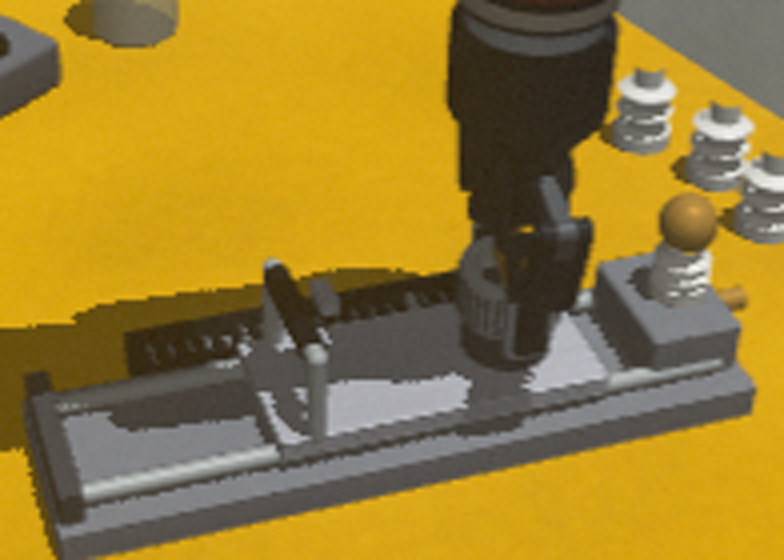

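play_rows(
  motion=[
    [1,[0,0,0],-0.05],
    [1,[0,0,0],-0.1],
  ],
)

```text
time: 7.5
tool_pos: [0.6425, -0.1228, 0.051]
tool_rot: [0.6, -0.376, 0.6, 0.373]
contact_force: [1.0, -1.2, 4.9]
gripper_width: 0.588
```

Run:
```python
from h import *
s=state();R=rot();print(s["time"],s["tool_pos"],s["contact_force"],s["ft_torque"],s["gripper_width"],np.degrees(np.arctan2(R[1,2],R[0,2])))
```

```text
7.5 [ 0.6425163  -0.12284674  0.05098659] [ 1.02692953 -1.2243313   4.88183517] [-0.43916463 -0.66853251  3.33494231] 0.5884888884000709 63.96912499783452
```

play_rows(
  motion=[
    [1,[0,0,0],-0.05],
    [1,[0,0,0],-0.1],
  ],
)

```text
time: 7.7
tool_pos: [0.6416, -0.1223, 0.051]
tool_rot: [0.617, -0.344, 0.618, 0.344]
contact_force: [-3.3, -0.2, 7.6]
gripper_width: 0.587
```

Run:
```python
from h import *
s=state();R=rot();print(s["time"],s["tool_pos"],s["contact_force"],s["ft_torque"],s["gripper_width"],np.degrees(np.arctan2(R[1,2],R[0,2])))
```

```text
7.7 [ 0.6415884  -0.1222686   0.05102043] [-3.34508003 -0.16986374  7.62941371] [-0.10578477  0.39630795  2.51637035] 0.5869946377843909 58.24048102228799
```

play_rows(
  motion=[
    [1,[0,0,0],-0.05],
    [1,[0,0,0],-0.05],
    [1,[0,0,0],-0.05],
  ],
)

```text
time: 8.0
tool_pos: [0.6404, -0.1213, 0.051]
tool_rot: [0.625, -0.327, 0.628, 0.329]
contact_force: [-8.3, 2.8, 11.6]
gripper_width: 0.588
```

Run:
```python
from h import *
s=state();R=rot();print(s["time"],s["tool_pos"],s["contact_force"],s["ft_torque"],s["gripper_width"],np.degrees(np.arctan2(R[1,2],R[0,2])))
```

```text
8.0 [ 0.64037781 -0.12130456  0.05101349] [-8.26986257  2.8169075  11.6010834 ] [0.45363122 1.10970965 1.17147662] 0.5875393173981552 55.2588640037965
```

play_rows(
  motion=[
    [0.5,[0,0,0],0],
    [-0.2,[0,0,0],0],
    [-0.5,[0,0,0],0],
    [-1,[0,0,0],0],
    [-1,[0,0,0],0],
  ],
)

```text
time: 8.5
tool_pos: [0.6413, -0.1224, 0.0494]
tool_rot: [0.627, -0.326, 0.627, 0.327]
contact_force: [-0.3, -0.0, -0.6]
gripper_width: 1.0
```

play_rows(
  motion=[
    [-1,[0,0,0],0],
    [-1,[0,0,0.02],0],
    [-1,[0,0,0.05],0],
    [-1,[0,0,0.08],0],
    [-1,[0,0,0.1],0],
  ],
)

```text
time: 9.0
tool_pos: [0.6426, -0.1229, 0.1527]
tool_rot: [0.628, -0.327, 0.626, 0.326]
contact_force: [-0.3, -0.8, 0.6]
gripper_width: 1.004
```

Run:
```python
from h import *
p,d=cams.grab_frame("side");p=p[:,:,::-1];a=cv2.resize(p[200:340,250:446],None,fx=4,fy=4,interpolation=cv2.INTER_CUBIC)[:600];cv2.imwrite("pics/z9.png",a)
s=state();R=rot();print(s["time"],s["tool_pos"],s["contact_force"],s["ft_torque"],s["gripper_width"],np.degrees(np.arctan2(R[1,2],R[0,2])))
for t in("chuck","electrode_mid","handle","pointer","jaw_1"): print(t,[(np.round(r["at"],4),round(r["score"],2)) for r in nets.landmark_of("side",t)[:2]])
```

```text
9.05 [ 0.6443409  -0.1234139   0.15648566] [ 1.12830803 -0.26715541  3.16203669] [-0.03830899 -0.0535825  -0.03256545] 1.0008298445518398 55.03373474183516
chuck [(array([ 0.6408, -0.1253,  0.0764]), 0.6), (array([ 0.532 , -0.0951,  0.0837]), 0.56)]
electrode_mid [(array([ 0.643 , -0.1247,  0.0808]), 0.51)]
handle [(array([ 0.5324, -0.0949,  0.0837]), 0.63)]
pointer []
jaw_1 [(array([ 0.6578,  0.3164, -0.    ]), 0.43)]
```

View pics/z9.png

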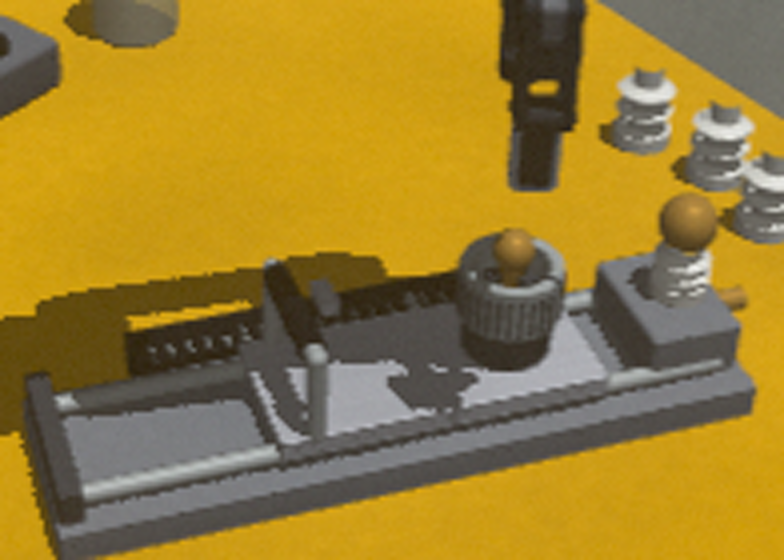

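play_rows(
  motion=[
    [-1,[-0.02,0.006,0.02],-0.14],
    [-1,[-0.05,0.012,0.04],-0.28],
    [-1,[-0.08,0.02,0.04],-0.42],
    [-1,[-0.1085,0.028,0.04],-0.56],
    [-1,[-0.1085,0.028,0.04],-0.7],
  ],
)

```text
time: 9.8
tool_pos: [0.5294, -0.0932, 0.1873]
tool_rot: [0.7, -0.089, 0.703, 0.091]
contact_force: [-0.1, -0.9, -0.1]
gripper_width: 0.999
```

play_rows(
  motion=[
    [-1,[0,0,0],-0.13],
    [-1,[0,0,0],-0.26],
    [-1,[0,0,0],-0.39],
    [-1,[0,0,0],-0.523],
    [-1,[0,0,0],-0.523],
  ],
)

```text
time: 10.3
tool_pos: [0.5322, -0.0943, 0.1881]
tool_rot: [0.7, 0.093, 0.702, -0.092]
contact_force: [0.5, 1.0, 0.4]
gripper_width: 0.999
```

Run:
```python
from h import *
for i in range(3):
    p,d=cams.grab_frame("top");s=state();print(s["tool_pos"])
p=p[:,:,::-1];a=cv2.resize(p[140:290,310:510],None,fx=4,fy=4,interpolation=cv2.INTER_CUBIC)[:600];cv2.imwrite("pics/z10.png",a)
R=rot();print(s["time"],s["contact_force"],np.degrees(np.arctan2(R[1,2],R[0,2])))
p,d=cams.grab_frame("side");p=p[:,:,::-1];a=cv2.resize(p[200:340,250:446],None,fx=4,fy=4,interpolation=cv2.INTER_CUBIC)[:600];cv2.imwrite("pics/z11.png",a)
```

```text
[ 0.53232009 -0.09431633  0.18836485]
[ 0.53248927 -0.09436004  0.18868564]
[ 0.53264322 -0.09442492  0.18903406]
10.45 [0.34414922 0.80334036 0.58924403] -14.891539003463933
```

View pics/z10.png

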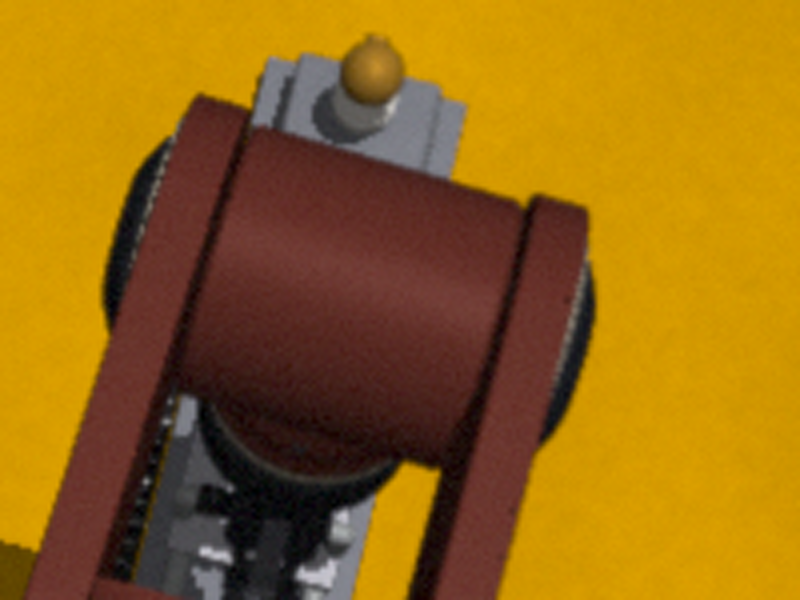

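View pics/z11.png

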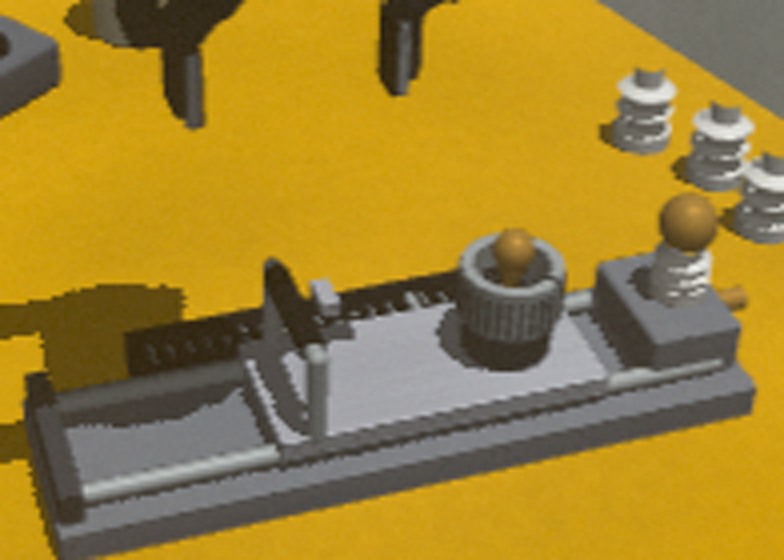

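Run:
```python
from h import *
c=np.array([.6432,-.123,.089])
P=onplane("top",[[310+345/4-.375,140+226/4-.375]],.089)[0];a0=np.arctan2(*(P-c)[1::-1]);print(np.degrees(a0),np.linalg.norm(P-c))
for d in(0,.3,.6,.8,.9,1.0):
    a=a0-d;print(d,((proj("side",c+.025*np.array([np.cos(a),np.sin(a),0]))-[250,200]+.375)*4).round())
for n in("side0",):
    p=cv2.imread(f"pics/{n}.png");A=cv2.resize(p[250:290,355:400],None,fx=9,fy=9,interpolation=cv2.INTER_CUBIC)
p,d=cams.grab_frame("side");B=cv2.resize(p[250:290,355:400,::-1],None,fx=9,fy=9,interpolation=cv2.INTER_CUBIC);cv2.imwrite("pics/z12.png",cv2.hconcat([A,B])[:, :800])
```

```text
-27.234812335694414 0.02461404782377037
0 [[563. 261.]]
0.3 [[564. 270.]]
0.6 [[560. 279.]]
0.8 [[555. 284.]]
0.9 [[552. 286.]]
1.0 [[549. 288.]]
```

View pics/z12.png

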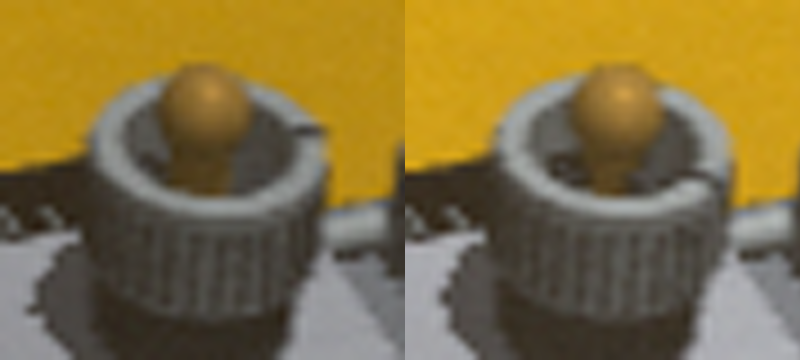

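play_rows(
  motion=[
    [-1,[0.001,0,-0.04],0],
    [-1,[0.001,0,-0.08],0],
    [-1,[0.001,0,-0.105],0],
    [-1,[0.001,0,-0.124],0],
    [-1,[0.001,0,-0.124],0],
  ],
)

```text
time: 11.05
tool_pos: [0.5315, -0.0937, 0.0626]
tool_rot: [0.699, 0.093, 0.704, -0.092]
contact_force: [-1.3, 0.1, 0.3]
gripper_width: 1.0
```

play_rows(
  motion=[
    [-0.6,[0,0,0],0],
    [0,[0,0,0],0],
    [0.3,[0,0,0],0],
    [0.4,[0,0,0],0],
    [0.4,[0,0,0],0],
  ],
)

```text
time: 11.55
tool_pos: [0.5346, -0.0947, 0.0669]
tool_rot: [0.701, 0.092, 0.701, -0.092]
contact_force: [-0.2, -0.5, -0.5]
gripper_width: 0.302
```

Run:
```python
from h import *
p,d=cams.grab_frame("side");p=p[:,:,::-1];a=cv2.resize(p[200:340,250:446],None,fx=4,fy=4,interpolation=cv2.INTER_CUBIC)[:600];cv2.imwrite("pics/z13.png",a)
s=state();R=rot();print(s["time"],s["tool_pos"],s["contact_force"],s["gripper_width"],np.degrees(np.arctan2(R[1,2],R[0,2])))
```

```text
11.6 [ 0.53441094 -0.09466024  0.06669864] [-0.0250373   0.97375116  0.19890076] 0.30260932183114214 -15.018860409961002
```

View pics/z13.png

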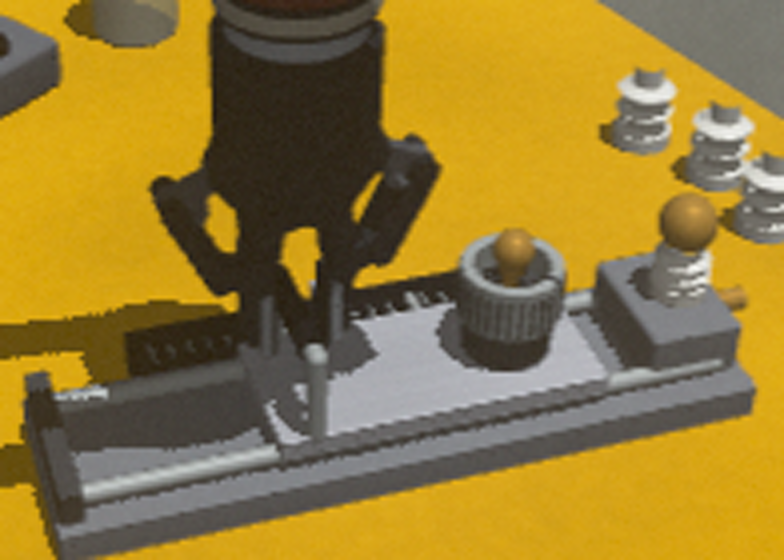

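Fingers straddle the bar, at about (300,290) in the crop. Closing now.

play_rows(
  motion=[
    [0.6,[0,0,0],0],
    [0.8,[0,0,0],0],
    [1,[0,0,0],0],
    [1,[0,0,0],0],
    [1,[0,0,0],0],
  ],
)

```text
time: 12.1
tool_pos: [0.5341, -0.0946, 0.0664]
tool_rot: [0.701, 0.092, 0.701, -0.092]
contact_force: [-2.1, 0.8, 4.0]
gripper_width: 0.139
```

Run:
```python
from h import *
s=state();R=rot();print(s["time"],s["tool_pos"],s["contact_force"],s["ft_torque"],s["gripper_width"],np.degrees(np.arctan2(R[1,2],R[0,2])))
```

```text
12.1 [ 0.53409937 -0.09456092  0.06641796] [-2.0896503   0.78567818  4.02066471] [ 0.12938078  0.41021278 -0.0079481 ] 0.1390563993153505 -15.020821003774069
```

play_rows(
  motion=[
    [1,[-0.007,0.0019,0],0],
    [1,[-0.014,0.0038,0],0],
    [1,[-0.021,0.0056,0],0],
    [1,[-0.028,0.0075,0],0],
    [1,[-0.0348,0.0093,0],0],
  ],
)

```text
time: 12.6
tool_pos: [0.5017, -0.0859, 0.0665]
tool_rot: [0.704, 0.092, 0.698, -0.093]
contact_force: [9.5, -1.9, -4.7]
gripper_width: 0.136
```

Run:
```python
from h import *
d=np.array([-.966,.259])
for i in range(3):
    p,_=cams.grab_frame("top");s=state()
    for t in("pointer","mark_mid"): print(t,[(np.round(r["at"],4),round(r["score"],2)) for r in nets.landmark_of("top",t)[:2]])
    q,_=cams.grab_frame("side")
    for t in("pointer","mark_mid","chuck","electrode_mid"): print("s",t,[(np.round(r["at"],4),round(r["score"],2)) for r in nets.landmark_of("side",t)[:2]])
    print((s["tool_pos"][:2]-[.5341,-.0946])@d,s["contact_force"],s["gripper_width"])
cv2.imwrite("pics/z14.png",cv2.resize(p[170:290,310:450,::-1],None,fx=5,fy=5,interpolation=cv2.INTER_CUBIC))
cv2.imwrite("pics/z15.png",cv2.resize(q[230:340,250:446,::-1],None,fx=4,fy=4,interpolation=cv2.INTER_CUBIC))
```

```text
pointer []
mark_mid []
s pointer [(array([ 0.5934, -0.0499,  0.0322]), 0.61)]
s mark_mid [(array([ 0.5874, -0.0434,  0.0364]), 0.46)]
s chuck [(array([ 0.6115, -0.1151,  0.0737]), 0.62), (array([ 0.5885, -0.0426,  0.0336]), 0.57)]
s electrode_mid [(array([ 0.6145, -0.1151,  0.0826]), 0.54)]
0.034607344317262805 [ 7.29317    -1.8053222  -4.12113467] 0.13940698866181886
pointer [(array([ 0.6046, -0.1142,  0.0721]), 0.29)]
mark_mid []
s pointer [(array([ 0.5939, -0.0494,  0.0355]), 0.7)]
s mark_mid [(array([ 0.5863, -0.042 ,  0.0318]), 0.37)]
s chuck [(array([ 0.6121, -0.1159,  0.0738]), 0.79)]
s electrode_mid [(array([ 0.6112, -0.1158,  0.081 ]), 0.47)]
0.033646773164146444 [ 8.32599928 -1.25477079 -4.20414968] 0.14017661676735535
pointer []
mark_mid []
s pointer [(array([ 0.5952, -0.0534,  0.0318]), 0.87), (array([0.5209, 0.3373, 0.0018]), 0.57)]
s mark_mid [(array([ 0.5887, -0.0432,  0.0331]), 0.58)]
s chuck [(array([ 0.6117, -0.113 ,  0.075 ]), 0.68)]
s electrode_mid [(array([ 0.6127, -0.1151,  0.0817]), 0.48)]
0.0336415127469507 [ 7.38006128 -1.90064078 -4.24784915] 0.13686603963849855
```

View pics/z14.png

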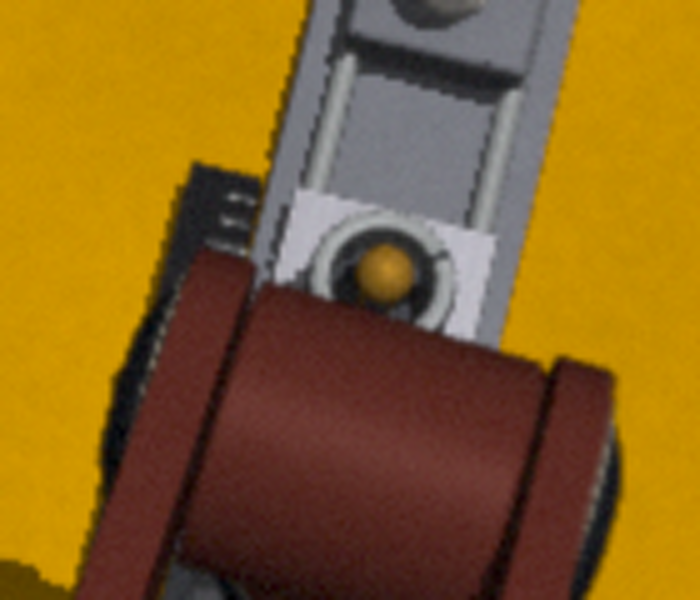

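View pics/z15.png

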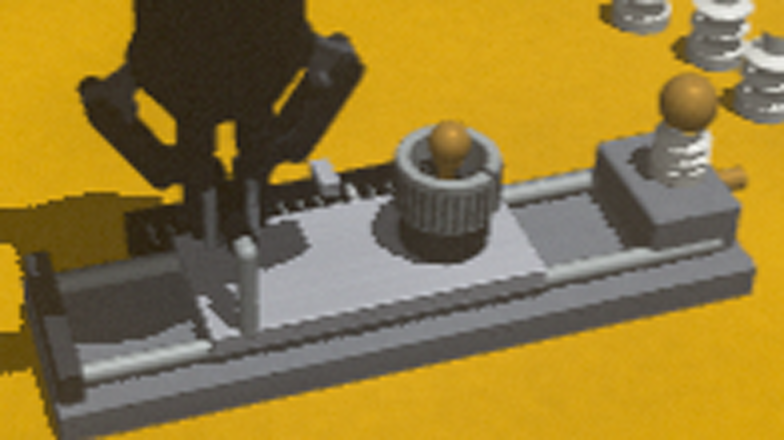

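Run:
```python
from h import *
q,_=cams.grab_frame("side");cv2.imwrite("pics/side2.png",q[:,:,::-1])
B=cv2.resize(q[260:300,315:360,::-1],None,fx=12,fy=12,interpolation=cv2.INTER_CUBIC)
cv2.imwrite("pics/z16.png",B)
p=cv2.imread("pics/top0.png");cv2.imwrite("pics/z17.png",cv2.resize(p[210:260,325:375],None,fx=12,fy=12,interpolation=cv2.INTER_CUBIC))
```

```text
(no output)
```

View pics/z16.png

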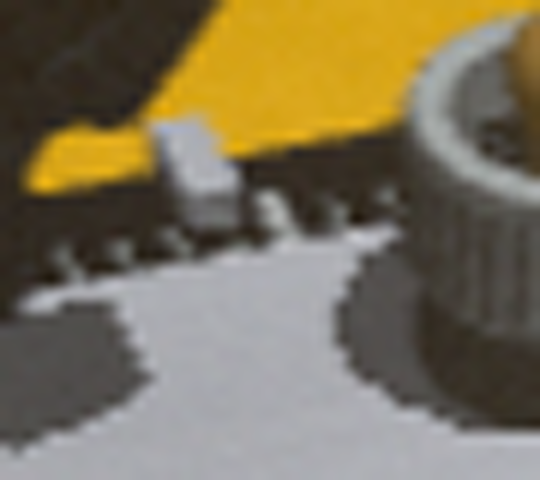

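View pics/z17.png

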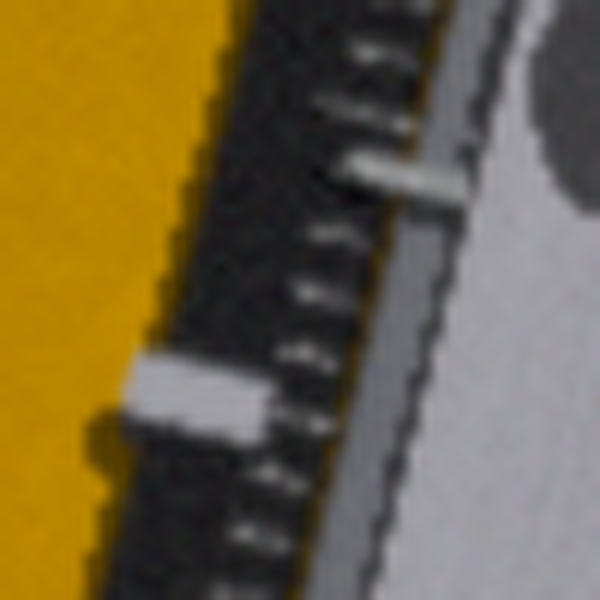

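Run:
```python
from h import *
D=np.array([-np.cos(np.radians(15)),np.sin(np.radians(15))]);N=np.array([-D[1],D[0]])*-1
o=np.array([.6294,-.0585])
def f(c,n,uv,off,s,z):
    P=onplane(c,[np.array(off)+np.array(uv)/s-.46],z)[0];print(c,n,P.round(4),"along",((P[:2]-o)@D).round(4),"lat",((P[:2]-o)@N).round(4))
S=lambda n,uv,z:f("side",n,uv,(315,260),12,z)
T=lambda n,uv,z:f("top",n,uv,(325,210),12,z)
S("tip",(265,196),.031)
S("face mid",(212,207),.031);
S("face bl",(186,226),.026);S("face br",(238,212),.026);S("face tl",(180,196),.036);S("face tr",(240,184),.036)
T("tip",(347,160),.031)
for z in(.031,.035,.038):T("face top edge",(272,410),z)
for z in(.035,):
  for uv in((275,385),(265,440),(145,355),(125,415)):T("corner",uv,z)
print(D,N)
```

```text
side tip [ 0.5975 -0.0483  0.031 ] along 0.0335 lat 0.0015
side face mid [ 0.5879 -0.046   0.031 ] along 0.0433 lat 0.0013
side face bl [ 0.5845 -0.0429  0.026 ] along 0.0474 lat 0.0034
side face br [ 0.5945 -0.0445  0.026 ] along 0.0374 lat 0.0045
side face tl [ 0.5813 -0.0457  0.036 ] along 0.0497 lat -0.0001
side face tr [ 0.5921 -0.0484  0.036 ] along 0.0387 lat 0.0001
top tip [ 0.6308 -0.0587  0.031 ] along -0.0014 lat 0.0002
top face top edge [ 0.591  -0.0463  0.031 ] along 0.0402 lat 0.0019
top face top edge [ 0.5902 -0.0462  0.035 ] along 0.041 lat 0.0017
top face top edge [ 0.5896 -0.0462  0.038 ] along 0.0417 lat 0.0016
top corner [ 0.5942 -0.0467  0.035 ] along 0.0371 lat 0.0023
top corner [ 0.5855 -0.045   0.035 ] along 0.0459 lat 0.0016
top corner [ 0.5992 -0.0266  0.035 ] along 0.0374 lat 0.023
top corner [ 0.5897 -0.0234  0.035 ] along 0.0474 lat 0.0236
[-0.96592583  0.25881905] [0.25881905 0.96592583]
```

play_rows(
  motion=[
    [1,[-0.003,0.0008,0],0],
    [1,[-0.006,0.0016,0],0],
    [1,[-0.0088,0.0024,0],0],
    [1,[-0.0088,0.0024,0],0],
    [1,[-0.0088,0.0024,0],0],
  ],
)

```text
time: 14.35
tool_pos: [0.493, -0.0835, 0.0665]
tool_rot: [0.704, 0.092, 0.698, -0.093]
contact_force: [8.5, -1.6, -5.6]
gripper_width: 0.139
```

Run:
```python
from h import *
d=np.array([-.966,.259])
for i in range(3):
    q,_=cams.grab_frame("side");s=state()
    a=[nets.landmark_of("side",t)[:1] for t in("pointer","mark_mid")]
    print([(np.round(r[0]["at"],4),r[0]["score"]) for r in a if r], (np.array(a[0][0]["at"])-a[1][0]["at"])[:2]@-d if all(a) else "")
    print((s["tool_pos"][:2]-[.5341,-.0946])@d,s["contact_force"],s["gripper_width"],s["time"])
cv2.imwrite("pics/z18.png",cv2.resize(q[260:300,310:360,::-1],None,fx=12,fy=12,interpolation=cv2.INTER_CUBIC))
cv2.imwrite("pics/z19.png",cv2.resize(q[230:340,250:446,::-1],None,fx=4,fy=4,interpolation=cv2.INTER_CUBIC))
```

```text
[(array([ 0.5875, -0.0475,  0.0278]), 0.86), (array([ 0.5879, -0.0438,  0.0329]), 0.43)] 0.000571900000000043
0.04256325123498856 [ 9.28906901 -1.31571206 -5.15142305] 0.14050364774747354 14.4
[(array([ 0.5875, -0.0464,  0.0313]), 0.97), (array([ 0.5893, -0.0418,  0.0337]), 0.62)] -0.000547400000000023
0.042532785306423966 [ 8.10855776 -2.69121767 -5.3082025 ] 0.1427617103154105 14.55
[(array([ 0.587 , -0.0472,  0.0314]), 0.8), (array([ 0.5874, -0.0432,  0.0365]), 0.58)] 0.0006495999999999345
0.04250952917232845 [ 8.61074717 -1.94538719 -5.64020737] 0.1407169326680269 14.7
```

View pics/z18.png

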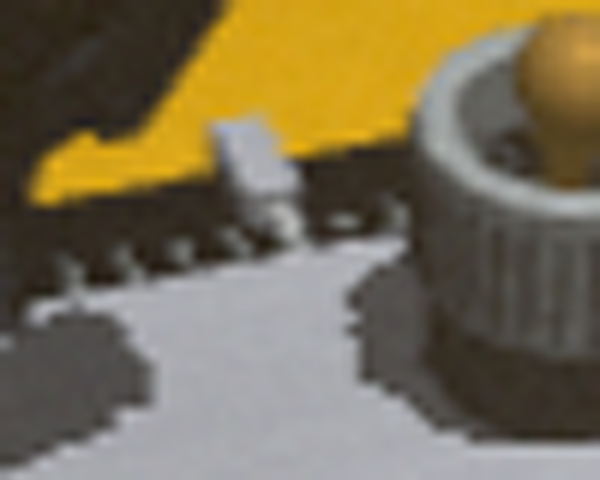

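View pics/z19.png

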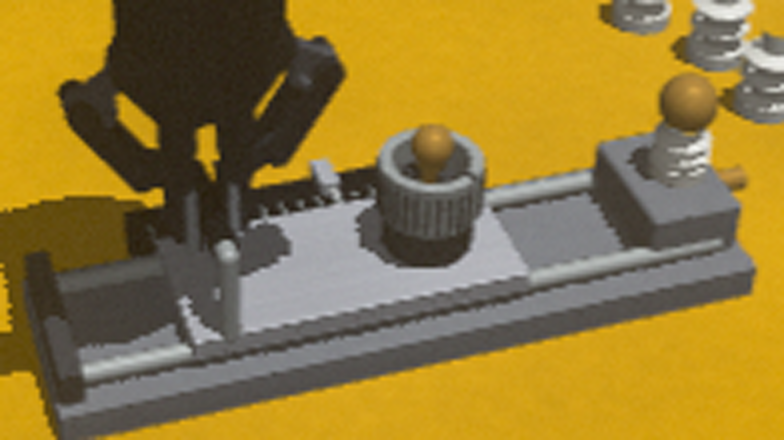

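play_rows(
  motion=[
    [1,[-0.0003,0,0],0],
    [1,[-0.0003,0,0],0],
    [1,[-0.0003,0,0],0],
    [1,[-0.0003,0,0],0],
    [1,[-0.0003,0,0],0],
  ],
)

```text
time: 15.3
tool_pos: [0.4929, -0.0835, 0.0666]
tool_rot: [0.704, 0.092, 0.698, -0.093]
contact_force: [9.8, -2.1, -6.3]
gripper_width: 0.143
```

Run:
```python
from h import *
from plant import workorder
s=state();print(s["tool_pos"],s["contact_force"],s["gripper_width"],s["time"])
print(workorder.job_done())
```

```text
[ 0.49292907 -0.08352489  0.06656041] [ 9.76616029 -2.10552202 -6.25308249] 0.14284510343174375 15.3
the job is handed in; nothing more can be done
None
```

I clamped the electrode, pulled the carriage to the clip and handed the job in at about 15.3 s with the gripper still holding the handle. The hand-in gives no verdict.

- **Clamping:** I turned the sleeve about 0.9 rad clockwise. The torque then jumped to about 3 Nm and the pads slipped, which fits the end stop. After release, the notch on the sleeve stood about 0.8 rad from where it started, as expected with spring-back. The side picture showed the carriage still home and the electrode upright and central. I could not measure the jaw force or the sleeve angle directly.
- **Pull-out:** I pulled the carriage out about 42.5 mm and held it there. The force on the tool was about 9–10 N, which matches the spring.
- **Pointer position:** With the carriage in its final place, the side-camera network put the pointer within about ±0.7 mm of the clip's middle. My estimates of the full travel needed ranged from 42.4 to 43.3 mm, so the pointer may be up to about 1 mm short of centre. My first top-view estimate was only 39 mm. I dropped it because I had misplaced the pointer tip and the clip height in the picture.
- **Not checked:** The arm hid the pointer and clip from the top camera, so only the side view confirms the final position. I did not re-measure the meter, screwdriver and bottle. The arm passed above or well clear of them.

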